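Hold a pump block against its buffered plate

TASK

Swing the door of the small open-topped steel housing open by its handle to about a right angle, so that I can get in from the front with a screwdriver. Then take the pump block from the bench, lower it in through the open top and hold it up in the housing, level, nozzles towards the doorway, its flat back flush and centred on the plate that sits on rubber buffers, pressing steadily with about 10 N and never harder than 20 N. Finish while still holding it there so that I can screw it on, and leave the bottle, jar and parts tray where they are.

Things in the scene. Friction and masses are not known exactly. Their poses are not given: they have to be found in the camera images.
- housing: Fixed open-topped steel housing, 200 mm deep (its x) x 220 wide (y) x 140 high, walls 6 mm, floor 8 mm. Origin: centre of its underside, on the bench. Its x points from doorway to back wall, z up. The doorway is the whole front, x = -100 mm; inside of the back wall: x = +94 mm. Only the buffered plate stands inside.
- door (a joint): Hinge angle of the housing's door in rad: 0 closed, about 1.57 at a right angle, stop at 1.75. The door turns clockwise seen from above as it opens, with slight friction, and stays where it is left. Steel panel 12 mm thick, 220 mm wide, top at 140 mm height.
- door_handle (a point): Point on the axis of the door's handle, an upright round steel bar 11 mm thick, 35 mm out from the door's outer face (29 mm gap behind), from 62 to 140 mm above the bench. The point is 115 mm above the bench (25 mm below the bar's top), 190 mm along the door from the hinge. Moves with the door: its x points from outside to inside, y along the door from free edge to hinge, z up.
- door_hinge (a point): Point on the upright hinge axis of the door, 70 mm above the bench; it lies on the door's outer face at the hinge edge.
- pump_center (a point): Centre (half-way up) of the loose aluminium pump block: 40 mm deep (its x), 50 wide (y), 60 high (z up), 0.25 to 0.5 kg, standing on the bench. Two brass nozzles, one above the other, stick 22 mm out of the middle of its front, the -x face, with a round black cap between; the back (+x face) and sides are flat and bare.
- pump_back (a point): Centre of the pump block's flat back face, 20 mm from its centre along its +x; same axes as the pump block.
- plate_face (a point): Centre of the front face of the buffered aluminium plate in the housing: 90 mm wide x 60 high x 8 thick, upright on four rubber buffers before the back wall. The point is 110 mm above the bench (plate's top edge level with the walls) and, with the plate free, 45 mm from the housing's origin along its x. Its x points to the back wall, the way to press; z up. Moves with the plate.
- carrier (a joint): How far the plate is pushed in on its buffers, in m: 0 free, stop at 0.020. The buffers push back with 1.2 N per mm, so 10 N is about 8.3 mm.
- bottle: Bystander: white plastic bottle, 64 mm diameter, 170 mm high, standing on the bench. Origin: centre of its underside.
- jar: Bystander: clear jar with black lid, 60 mm diameter, 75 mm high. Origin: centre of its underside.
- tray: Bystander: blue open parts tray, 110 x 160 mm, 50 mm high. Origin: centre of its underside.
Not all that is in view belongs to the job. What is shaped like the part that bears pump_center but orange or pink is not meant.

How it is judged:
By the outcome, as a careful person would: the job done as asked, in the order asked, and still so for the second after the job is handed in, while the arm keeps its last pose, push and grip.
It also fails if it takes over 64 s, if anything falls off the work surface, if the arm or the gripper's body presses on something with over 40 N, if the wrist force passes 120 N, or if a joint passes its speed limit or range.

ROBOT

A 6-joint arm with a two-finger parallel gripper is mounted at the origin on the work surface. World frame = base frame: x ahead of the robot, y to its left, z up, the work surface at z = 0. Lengths are in mm, angles in rad, forces in N, time in s.
With the tool pointing down it reaches from about 325 to 750 mm from the base axis. Payload 7.6 kg.
Tool frame: the origin (TCP) lies on the centre line of the jaws, within the pads' length; the fingertips stand 17 mm ahead of it and the grasp point (between the pads) lies 2 mm behind it; z points along the fingers, y is the direction in which the jaws open and shut (so a half turn about z gives the same grasp; the last joint's range is limited). The gripper opens to 85 mm and grips with 20 to 120 N. Pads are 22 mm wide; open, the fingers measure 114 mm over their backs; the gripper's body (76 mm by 85 mm) begins 54 mm behind the grasp point. The pads swing forward as they close: fully open they stand 13 mm farther back than shut.
Start: joints at [-0.07, 0.052, 1.401, -0, 1.689, -0.07], TCP at [525.018, 0.022, 248.323] pointing down, gripper open.
Joint ranges: [-2.9, 2.9], [-0.91, 2.17], [0.12, 2.37], [-1.06, 4.2], [0.26, 2.73], [-2.93, 2.93]. Speed limits (rad/s): [2.57, 2.57, 3.01, 3.14, 3.14, 3.14].

INTERFACE

Orientations are given as a rotation vector (axis times angle).
In Python, from cell import * gives the robot as it stands.
- The arm moves only by the tool step_arm, never from a script. Its argument "moves" is a list of rows, each an object with "slide": the shift along the world's x, y, z in mm, a list of three; "twist": the turn about the world's z in degrees; "hand": the finger opening in mm, from 0 to 85.4. A call has 1 to 10 rows; each row shifts and turns the commanded pose from where the row before left it; what a row does not reach is not made up. A row lasts 1/8 s, in which the tool goes at most 62.5 mm and 10.7 degrees, less where a joint would pass 70% of its speed; a pose out of reach is approached as far as the arm can. A call is refused whole if a number of a shift passes 62.5 or a number of a turn 10.7, either way. A call with a gripper value outside its range is refused whole. The fingers move at their own pace and stop on an object; "grip_force" is the grip in N (left out, the last holds). Time passes only in rows, so rows that do not move let the fingers close. It gives the time, the measured TCP pose, the force and the opening at its end, in the units of the state.
- get_obs(): the state, without advancing time (a new reading comes with each control period).
- grab_frame(name): name is "scene" or "side" or "wrist"; returns a dict with "pixels" (400x640x3 uint8, blue, green, red), "fx", "fy", "cx", "cy" (pixels), "k1" (the pictures are not rectified: a ray, as slopes to the right and down, at radius r is drawn at 1 + k1 r^2 times it, then the intrinsics apply), "xyz" and "orientation" of the camera in the world. Camera axes: x right, y down, z forward; pixel columns grow to the right and rows downward; lengths in mm; the calibration is good to about 2 mm. A picture is of the moment at which its call begins. There is no depth.
- finish_job(): hands the job in, once; it reports no verdict.
The state is a dict: "clock": time; "q": joint angles; "joint_vel": joint speeds; "joint_torque": joint torques, N m; "tool_pos": TCP position; "ee_rot": TCP orientation; "contact_force": force on the tool from outside, world axes, zero at the start; "moment": the same for the moment, N m; "opening": finger opening in mm.
Only numpy, scipy, OpenCV 4.12 (cv2) and the standard library are available. Lean on these libraries where they do the work, as an engineer would, in place of code of your own. Each camera call takes 0.05 s, during which the arm holds its last target. There are 200 camera calls.

## Working session

There is one attempt and no reset: what is moved stays moved. The work goes in short steps, Python scripts to look and compute and a tool call to move; the robot and the scene stay as the last step left them, time stands still between calls to the robot, and variables do not carry over. Pictures are saved under pics/ and viewed, about 8 in all and at most 12, crops included, and the job is handed in when it is done.

Besides the shell and the picture viewer there is one more tool, called after "Request:" as name([rows], argument=value, ...), one row to a line, values as JSON. step_arm: Moves the arm, as the interface text tells. Its arguments: {"type":"object","properties":{"moves":{"type":"array","items":{"type":"object","properties":{"slide":{"type":"array","items":{"type":"number"}},"twist":{"type":"number"},"hand":{"type":"number"}}}},"grip_force":{"type":"number"}},"required":["moves"]}

```bash
mkdir -p pics; ls; cat > h.py <<'E'
import numpy as np, cv2
from scipy.spatial.transform import Rotation as R
from cell import *
def snap(n,fn):
    f=grab_frame(n); cv2.imwrite('pics/'+fn,f['pixels']); np.save('pics/'+fn[:-4]+'.npy',{k:v for k,v in f.items() if k!='pixels'},allow_pickle=True); return f
def load(fn): return np.load('pics/'+fn+'.npy',allow_pickle=True).item()
def ray(f,u,v):
    d=np.array([(u-f['cx'])/f['fx'],(v-f['cy'])/f['fy']]); s=d.copy()
    for _ in range(20): s=d/(1+f['k1']*(s@s))
    r=R.from_rotvec(f['orientation']).apply([*s,1]) ; return np.array(f['xyz']),r/np.linalg.norm(r)
def atz(f,u,v,z):
    o,r=ray(f,u,v); return o+r*(z-o[2])/r[2]
def tri(*a):
    A=np.zeros((3,3));b=np.zeros(3)
    rs=[ray(*x) for x in a]
    for o,r in rs: P=np.eye(3)-np.outer(r,r);A+=P;b+=P@o
    p=np.linalg.solve(A,b); return p,[np.linalg.norm(np.cross(p-o,r)) for o,r in rs]
def proj(f,p):
    c=R.from_rotvec(f['orientation']).inv().apply(np.array(p)-f['xyz']); s=c[:2]/c[2]; s=s*(1+f['k1']*(s@s)); return np.array([s[0]*f['fx']+f['cx'],s[1]*f['fy']+f['cy']])
E
python3 - <<'E'
from h import *
for n in('scene','side'):
    f=snap(n,n+'1.png'); print(n,f['xyz'],R.from_rotvec(f['orientation']).as_matrix().round(2).tolist(),f['fx'],f['k1'])
f=snap('wrist','wrist1.png');print(f['xyz'],f['orientation'])
o=get_obs();print(o)
E
```

```text
pics
scene [1020.02824501  888.39376568 1077.50128169] [[-0.88, 0.34, -0.34], [0.48, 0.63, -0.61], [0.01, -0.7, -0.71]] 499.98172257601954 -0.11281759583803135
side [ 368.64099662 -619.98771109  763.85252427] [[0.97, -0.17, 0.18], [-0.25, -0.67, 0.7], [0.0, -0.72, -0.69]] 377.1415272046739 -0.015108144003730745
[524.12306531  84.74969797 372.82605575] [2.80697357e+00 2.91332343e-04 3.92734082e-05]
{'clock': 0.15, 'q': array([-7.02748961e-02,  5.27089215e-02,  1.40148335e+00,  5.44657056e-06,
        1.68862266e+00, -7.02979275e-02]), 'joint_vel': array([-0.00030843, -0.00239863, -0.00306019,  0.00139816, -0.00216938,
        0.00173832]), 'joint_torque': array([ 9.01752592e-04, -3.81951857e+01, -3.60423374e+01, -3.57651027e-05,
        4.66565543e-03,  6.07237575e-05]), 'tool_pos': array([5.24790273e+02, 5.23191778e-02, 2.47661193e+02]), 'ee_rot': array([-2.22075995e+00, -2.22081252e+00,  1.25212914e-03]), 'contact_force': array([ 0.03711414, -0.67269745, -0.47237334]), 'moment': array([ 0.01580705, -0.00811705,  0.04308798]), 'opening': 85.42983364354664}
```

View pics/scene1.png

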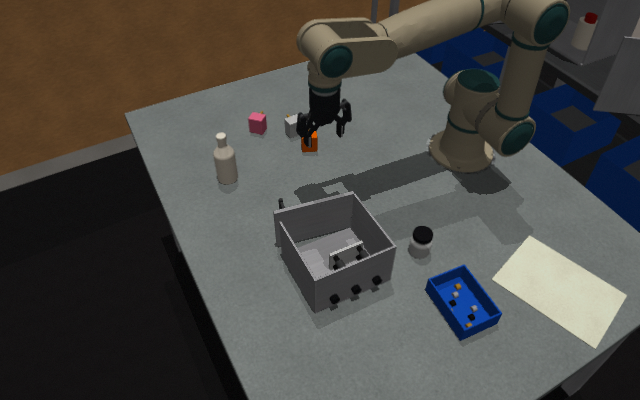

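View pics/side1.png

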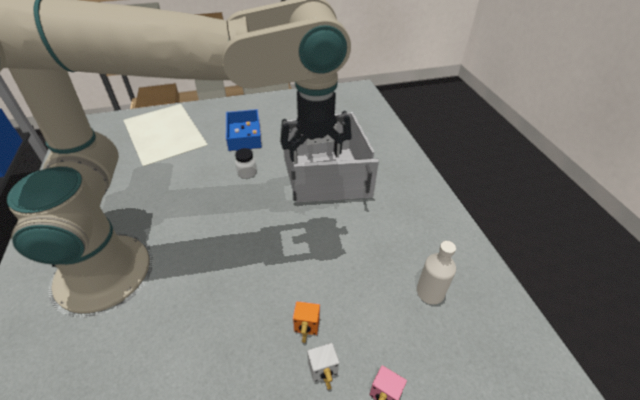

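The scene view shows the housing at about (335,250) with its handle at (281,203), and the grey pump at (292,126), partly hidden by the gripper. The side view shows the grey pump at (323,360) with its nozzles towards the camera, the doorway facing the camera around (335,180), and the bottle at (435,275). I'll enlarge these areas.

```bash
python3 - <<'E'
import cv2,numpy as np
a=cv2.imread('pics/scene1.png');b=cv2.imread('pics/side1.png')
def c(i,x,y,w,h): 
    r=cv2.resize(i[y:y+h,x:x+w],(400,300),interpolation=cv2.INTER_CUBIC); return r
cv2.imwrite('pics/m1.png',np.vstack([np.hstack([c(a,260,185,160,120),c(b,260,100,140,105)]),np.hstack([c(a,240,90,100,75),c(b,270,292,144,108)])]))
E
```

```text
(no output)
```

View pics/m1.png

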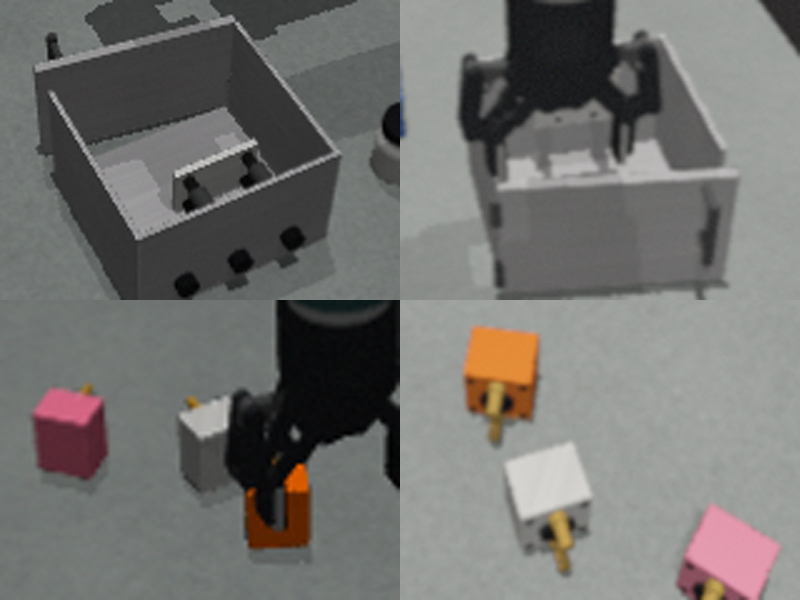

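```bash
python3 - <<'E'
from h import *
s=load('scene1');d=load('side1')
for n,u,v in[('backL(+x)',315.2,280.2),('backR',395.2,246.6),('hingetop',353.6,192.2),('free top',274.4,211.4),('sidewall front',280.,223.),('handle top',280.4,199.8)]: print(n,atz(s,u,v,140).round(1))
for n,u,v in[('hinge',291.5,163.7),('free',378.3,161.3),('wallfront',372.7,152.5),('back+x',351,113.3),('handle',369.2,166.5)]: print('side',n,atz(d,u,v,140).round(1))
print(tri((s,353.6,192.2),(d,291.5,163.7)),tri((s,274.4,211.4),(d,378.3,161.3)),tri((s,315.2,280.2),(d,351,113.3)),tri((s,280.4,199.8),(d,369.2,166.5)))
P=[atz(d,u,v,60) for u,v in[(307.8,348.9),(332.3,343.5),(338.4,361.1),(313.9,368.3)]]
print(np.round(P,1),np.mean(P,0)); print(tri((s,285.5,118.),(d,338.4,361.1)),tri((s,285.5,118.),(d,332.3,343.5)))
print('bottle',atz(d,433,298,0),'jar',atz(d,245,160,75))
E
```

```text
backL(+x) [716.9 315.  140. ]
backR [502.9 320.6 140. ]
hingetop [496.4 116.4 140. ]
free top [709.5  80.5 140. ]
sidewall front [713.7 122.6 140. ]
handle top [678.6  50.7 140. ]
side hinge [492.  117.1 140. ]
side free [712.2  72.  140. ]
side wallfront [711.  110.2 140. ]
side back+x [714.3 306.2 140. ]
side handle [682.1  58.1 140. ]
(array([493.91626708, 116.38145025, 139.51536891]), [np.float64(2.0970881363386833), np.float64(2.0970881363386265)]) (array([711.15724355,  76.49624289, 136.90935306]), [np.float64(2.9429295700538227), np.float64(2.942929570053649)]) (array([716.04433724, 312.39414431, 135.99991744]), [np.float64(0.5050908024219873), np.float64(0.5050908024219322)]) (array([680.11650907,  54.01736224, 143.80682892]), [np.float64(0.09569575808185639), np.float64(0.09569575808182859)])
[[ 429.5 -324.3   60. ]
 [ 476.8 -325.6   60. ]
 [ 478.6 -359.9   60. ]
 [ 432.  -361.3   60. ]] [ 454.23213068 -342.7807098    60.        ]
(array([ 475.48768135, -358.8233396 ,   60.62862137]), [np.float64(3.2972485400650395), np.float64(3.297248540065037)]) (array([ 477.88318028, -334.80274222,   77.93671453]), [np.float64(4.175811003104592), np.float64(4.175811003104414)])
bottle [ 734.95683829 -256.53285133    0.        ] jar [378.7594955 242.4826761  75.       ]
```

View pics/wrist1.png

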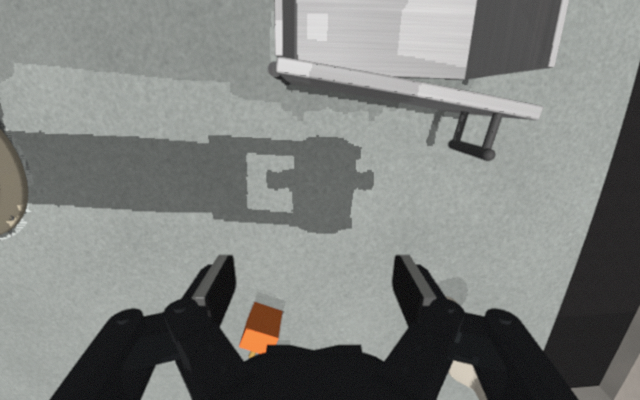

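The wrist view shows the door slightly ajar. The handle bar's top is at (489,153), the door's hinge corner at (277,62) and its free corner at (541,112).

```bash
python3 - <<'E'
from h import *
w=load('wrist1');s=load('scene1');d=load('side1')
for n,u,v in[('handletop',489,154),('free outer',540,117),('hinge outer',278,73),('free inner',541,107),('hinge inner',280,58)]: print(n,atz(w,u,v,140).round(1))
p,_=tri((w,489,154),(s,280.4,199.8),(d,369.2,166.5));print(p,_)
print(tri((w,540,112),(s,274.4,211.4),(d,378.3,161.3)))
E
```

```text
handletop [673.4  44.6 140. ]
free outer [711.4  75.8 140. ]
hinge outer [496.7 106.6 140. ]
free inner [710.3  83.8 140. ]
hinge inner [498.6 117.2 140. ]
[676.94043792  48.94804484 142.178225  ] [np.float64(6.022705027236624), np.float64(3.249914875466075), np.float64(5.127940390673564)]
(array([711.78278626,  78.15712967, 137.27070454]), [np.float64(1.7070436381191194), np.float64(3.0424742679587786), np.float64(3.339397178811693)])
```

Request:
step_arm([
  {"slide":[30,8,-10],"twist":-2,"hand":50},
  {"slide":[30,8,-10],"twist":-2,"hand":50},
  {"slide":[30,8,-10],"twist":-2,"hand":50},
  {"slide":[30,8,-10],"twist":-2,"hand":50},
  {"slide":[30,8,-10],"twist":0,"hand":50},
  {"slide":[0,0,0],"hand":50},
  {"slide":[0,0,0],"hand":50},
], grip_force=40)

```text
$.moves[5]: bad value
```

```bash
python3 - <<'E'
from h import *
f=snap('wrist','wrist2.png');snap('scene','scene2.png');snap('side','side2.png');print(get_obs()['tool_pos'],get_obs()['q'])
a=cv2.imread('pics/wrist2.png');b=cv2.imread('pics/side2.png');c=cv2.imread('pics/scene2.png')
t=np.hstack([cv2.resize(b[300:400,270:420],(400,267)),cv2.resize(c[90:190,230:380],(400,267))])
cv2.imwrite('pics/m2.png',np.vstack([cv2.resize(t,(640,213)),a[:386]]))
E
```

```text
[5.24922840e+02 3.08847361e-02 2.48035537e+02] [-7.02951964e-02  5.24189898e-02  1.40104266e+00 -7.35373745e-08
  1.68859292e+00 -7.02997300e-02]
```

View pics/m2.png

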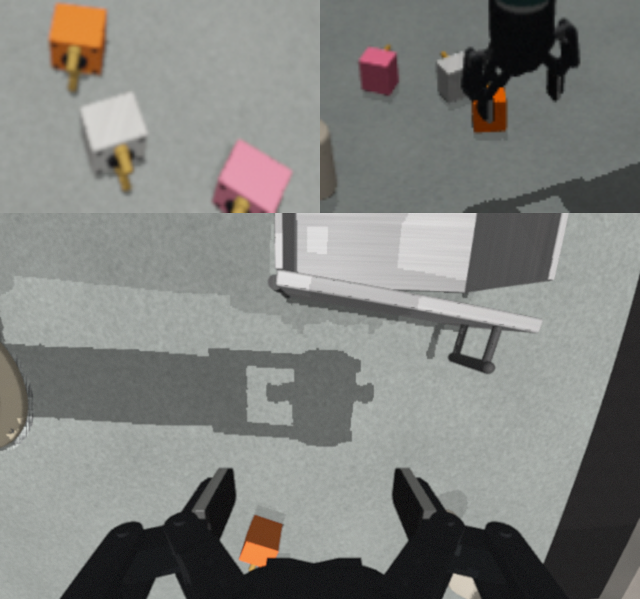

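The call was refused because two rows had no twist, so the view is unchanged (handle top at 489,153). I'll resend with a twist in every row.

Request:
step_arm([
  {"slide":[30,8,-10],"twist":-2,"hand":50},
  {"slide":[30,8,-10],"twist":-2,"hand":50},
  {"slide":[30,8,-10],"twist":-2,"hand":50},
  {"slide":[30,8,-10],"twist":-2,"hand":50},
  {"slide":[30,8,-10],"twist":0,"hand":50},
  {"slide":[0,0,0],"twist":0,"hand":50},
  {"slide":[0,0,0],"twist":0,"hand":50},
], grip_force=40)

```text
clock: 1.18
tool_pos: [674.7, 39.9, 198.5]
ee_rot: [2.371, 2.061, -0.0]
contact_force: [-0.8, 0.5, 1.1]
opening: 50.3
```

```bash
python3 - <<'E'
from h import *
f=snap('wrist','wrist3.png');snap('scene','scene3.png');snap('side','side3.png');print(get_obs()['tool_pos'],get_obs()['q'])
a=cv2.imread('pics/wrist3.png');b=cv2.imread('pics/side3.png');c=cv2.imread('pics/scene3.png')
t=np.hstack([cv2.resize(b[300:400,270:420],(400,267)),cv2.resize(c[90:190,230:380],(400,267))])
cv2.imwrite('pics/m3.png',np.vstack([cv2.resize(t,(640,213)),a[:386]]))
E
```

```text
[674.72494553  39.74666387 199.67623137] [ 4.25167249e-03  5.01656984e-01  9.62423696e-01 -8.55303140e-05
  1.67574702e+00  1.44141397e-01]
```

View pics/m3.png

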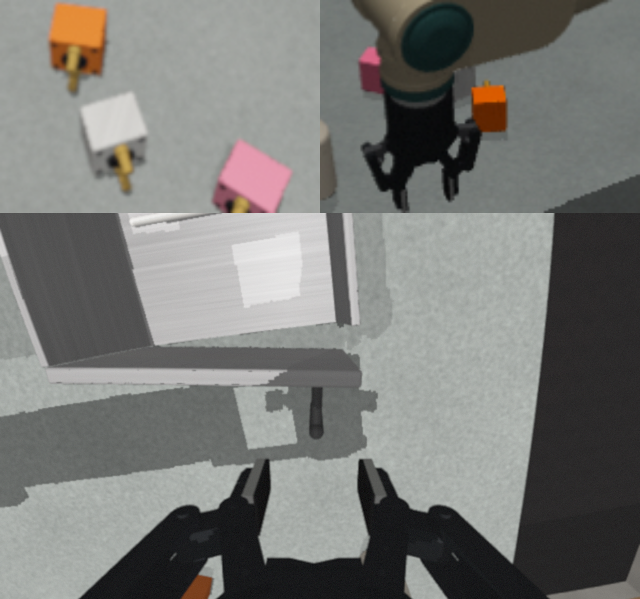

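The handle's top is now at wrist (316,220), the door's outer top corners are at (48,168) and (360,173), and the far wall's front end is at (352,112).

```bash
python3 - <<'E'
from h import *
w=load('wrist3');s=load('scene1');d=load('side1');w1=load('wrist1')
for n,u,v in[('handletop',316,220),('free outer',360,173),('hinge outer',48,170),('free inner',359,162),('hinge inner',48,154),('wall front outer',359,112)]: print(n,atz(w,u,v,140).round(1))
print(tri((w,316,220),(w1,489,153)),tri((w,360,173),(w1,540,117)))
print(get_obs()['tool_pos'])
E
```

```text
handletop [676.6  44.6 140. ]
free outer [710.7  74.7 140. ]
hinge outer [495.6 107.9 140. ]
free inner [710.7  82.3 140. ]
hinge inner [500.7 118.6 140. ]
wall front outer [713.6 114.2 140. ]
(array([676.1135505 ,  43.94867588, 136.26820532]), [np.float64(0.895170148057328), np.float64(0.8951701480572999)]) (array([710.36025772,  75.49322701, 141.54918314]), [np.float64(0.42591158918975375), np.float64(0.4259115891897816)])
[674.72494553  39.74666387 199.67623137]
```

Request:
step_arm([
  {"slide":[2,5,-20],"twist":-1,"hand":50},
  {"slide":[0,0,-25],"twist":0,"hand":50},
  {"slide":[0,0,-25],"twist":0,"hand":50},
  {"slide":[0,0,-8],"twist":0,"hand":50},
  {"slide":[0,0,0],"twist":0,"hand":0},
  {"slide":[0,0,0],"twist":0,"hand":0},
  {"slide":[0,0,0],"twist":0,"hand":0},
  {"slide":[0,0,0],"twist":0,"hand":0},
  {"slide":[0,0,0],"twist":0,"hand":0},
], grip_force=40)

```text
clock: 2.45
tool_pos: [677.3, 45.2, 121.9]
ee_rot: [2.388, 2.04, 0.002]
contact_force: [-4.1, 0.3, 5.6]
opening: 9.7
```

```bash
python3 - <<'E'
from h import *
o=get_obs();t=o['tool_pos'];print(t,o['opening'],o['contact_force'],o['moment'])
h=np.array([495.6,108.]);r=t[:2]-h;L=np.hypot(*r);a0=np.arctan2(r[1],r[0]);print(L,np.degrees(a0))
p=t[:2]
for i in range(1,17):
    a=a0-np.radians(5.2*i);q=h+193*np.array([np.cos(a),np.sin(a)]);print(i,(q-p).round(1),q.round(0));p=q
E
```

```text
[677.29783522  45.20622773 121.85366103] 9.697070101744217 [-4.11085233  0.32840295  5.63825647] [ 0.173831    0.59439774 -0.0672201 ]
192.24245410324744 -19.064868008040854
1 [ -5.7 -16.5] [672.  29.]
2 [ -7.9 -15.6] [664.  13.]
3 [ -9.3 -14.8] [654.  -2.]
4 [-10.6 -13.9] [644. -16.]
5 [-11.8 -12.9] [632. -29.]
6 [-12.9 -11.8] [619. -40.]
7 [-14.  -10.6] [605. -51.]
8 [-14.9  -9.3] [590. -60.]
9 [-15.6  -7.9] [575. -68.]
10 [-16.3  -6.4] [558. -75.]
11 [-16.8  -4.9] [541. -79.]
12 [-17.2  -3.4] [524. -83.]
13 [-17.4  -1.8] [507. -85.]
14 [-17.5  -0.2] [489. -85.]
15 [-17.5   1.4] [472. -84.]
16 [-17.3   2.9] [455. -81.]
```

Request:
step_arm([
  {"slide":[-6,-16.5,0],"twist":-5.2,"hand":0},
  {"slide":[-7.9,-15.6,0],"twist":-5.2,"hand":0},
  {"slide":[-9.3,-14.8,0],"twist":-5.2,"hand":0},
  {"slide":[-10.6,-13.9,0],"twist":-5.2,"hand":0},
])

```text
clock: 2.95
tool_pos: [643.4, -15.6, 121.8]
ee_rot: [2.72, 1.572, 0.004]
contact_force: [-3.4, 4.8, 6.4]
opening: 9.8
```

Request:
step_arm([
  {"slide":[-11.8,-12.9,0],"twist":-5.2,"hand":0},
  {"slide":[-12.9,-11.8,0],"twist":-5.2,"hand":0},
  {"slide":[-14,-10.6,0],"twist":-5.2,"hand":0},
  {"slide":[-14.9,-9.3,0],"twist":-5.2,"hand":0},
  {"slide":[-15.6,-7.9,0],"twist":-5.2,"hand":0},
  {"slide":[-16.3,-6.4,0],"twist":-5.2,"hand":0},
])

```text
clock: 3.7
tool_pos: [558.2, -74.8, 121.8]
ee_rot: [3.042, 0.782, 0.005]
contact_force: [0.1, 2.5, 6.1]
opening: 9.6
```

Request:
step_arm([
  {"slide":[-16.8,-4.9,0],"twist":-5.2,"hand":0},
  {"slide":[-17.2,-3.4,0],"twist":-5.2,"hand":0},
  {"slide":[-17.4,-1.8,0],"twist":-5.2,"hand":0},
  {"slide":[-17.5,-0.2,0],"twist":-5.2,"hand":0},
  {"slide":[-17.5,1.4,0],"twist":-5.2,"hand":0},
  {"slide":[-15,2.5,0],"twist":-4.5,"hand":0},
  {"slide":[0,0,0],"twist":0,"hand":0},
])

```text
clock: 4.58
tool_pos: [456.6, -81.7, 121.8]
ee_rot: [3.139, -0.043, 0.005]
contact_force: [-1.5, -2.2, 5.9]
opening: 9.4
```

Request:
step_arm([
  {"slide":[0,0,0],"twist":0,"hand":45},
  {"slide":[0,0,0],"twist":0,"hand":45},
  {"slide":[0,0,0],"twist":0,"hand":45},
  {"slide":[0,0,40],"twist":0,"hand":45},
  {"slide":[0,0,50],"twist":0,"hand":45},
  {"slide":[0,-30,40],"twist":9,"hand":80},
  {"slide":[0,-40,0],"twist":10,"hand":80},
  {"slide":[0,-40,0],"twist":10,"hand":80},
  {"slide":[0,-40,0],"twist":10,"hand":80},
  {"slide":[0,-40,0],"twist":10,"hand":80},
])

```text
clock: 5.82
tool_pos: [456.3, -272.4, 250.0]
ee_rot: [-2.872, -1.274, 0.0]
contact_force: [0.2, 0.2, 0.5]
opening: 79.7
```

Request:
step_arm([
  {"slide":[0,-40,0],"twist":10,"hand":80},
  {"slide":[0,-40,0],"twist":10,"hand":80},
  {"slide":[0,-40,0],"twist":10,"hand":80},
  {"slide":[0,0,0],"twist":10,"hand":80},
  {"slide":[0,0,0],"twist":0,"hand":80},
  {"slide":[0,0,0],"twist":0,"hand":80},
])

```text
clock: 6.58
tool_pos: [456.5, -390.7, 250.2]
ee_rot: [-2.272, -2.169, -0.0]
contact_force: [0.2, 0.2, -0.1]
opening: 79.9
```

```bash
python3 - <<'E'
from h import *
snap('wrist','wrist4.png');snap('scene','scene4.png');snap('side','side4.png');o=get_obs();print(o['tool_pos'],o['ee_rot'],o['q'],o['clock'])
a=cv2.imread('pics/wrist4.png');b=cv2.imread('pics/side4.png');c=cv2.imread('pics/scene4.png')
t=np.hstack([b[100:210,240:400],c[165:275,260:420]])
cv2.imwrite('pics/m4.png',np.vstack([cv2.resize(t,(640,220),interpolation=cv2.INTER_CUBIC),a[:380]]))
E
```

```text
[ 456.51434307 -390.65170838  250.52755273] [2.27013714e+00 2.17112537e+00 1.64002305e-04] [-7.69301460e-01  2.67252501e-01  1.15747612e+00  9.12826111e-05
  1.71649479e+00 -7.24708357e-01] 6.725
```

View pics/m4.png

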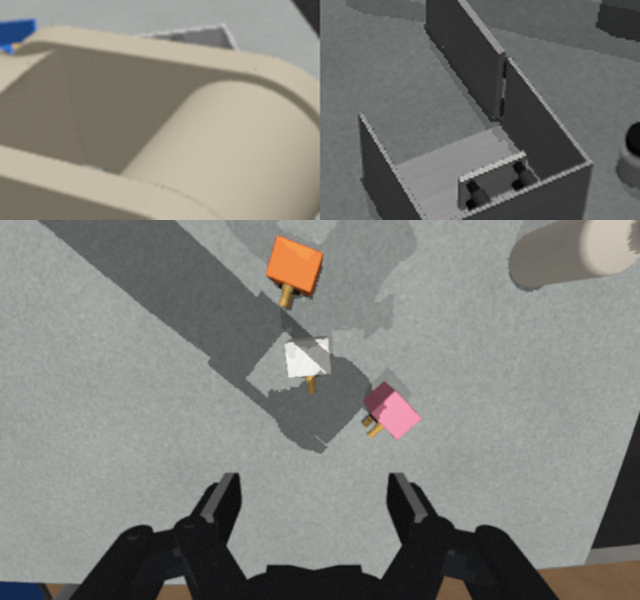

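Door is open at about a right angle to the housing. Grey pump top corners are at wrist (285,125), (328,117), (331,154), (290,158); pink's nearest corner is at (363,183) and (385,163).

```bash
python3 - <<'E'
from h import *
w=load('wrist4');d=load('side1')
im=cv2.imread('pics/wrist4.png')[90:190,255:435]
cv2.imwrite('pics/c4.png',cv2.resize(im,(800,444),interpolation=cv2.INTER_CUBIC))
C=[(285,125),(328,117),(331,154),(290,158)]
P=np.array([atz(w,*c,60) for c in C]);print(P.round(1),P.mean(0))
print('pink',[atz(w,*c,60).round(0) for c in[(363,183),(385,163),(420,195),(397,219)]])
D=[(307.8,348.9),(332.3,343.5),(338.4,361.1),(313.9,368.3)]
for a,b in zip(C,D): print(tri((w,*a),(d,*b))[0].round(1))
E
```

```text
[[ 427.6 -328.    60. ]
 [ 475.  -321.7   60. ]
 [ 477.2 -362.4   60. ]
 [ 430.4 -364.8   60. ]] [ 452.56845556 -344.23316733   60.        ]
pink [array([ 514., -398.,   60.]), array([ 539., -376.,   60.]), array([ 583., -416.,   60.]), array([ 556., -446.,   60.])]
[ 428.6 -327.5   68. ]
[ 476.6 -322.4   52.8]
[ 477.4 -361.6   64.8]
[ 431.2 -363.6   66.5]
```

View pics/c4.png

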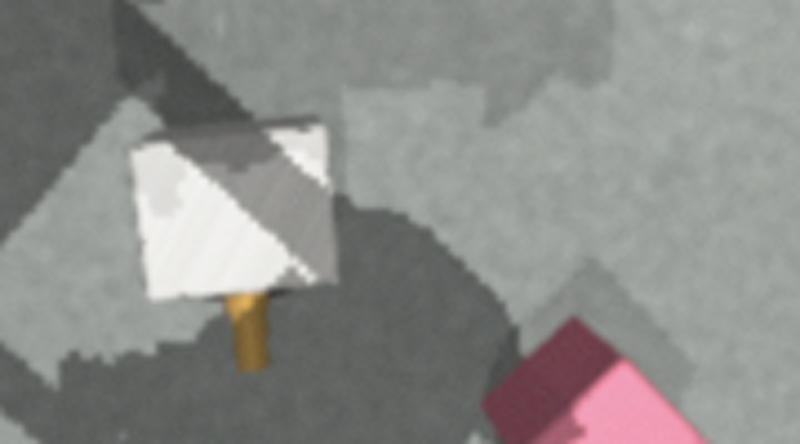

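```bash
python3 - <<'E'
from h import *
w=load('wrist4')
P=np.array([atz(w,255+u/4.444,90+v/4.444,60)[:2] for u,v in[(132,150),(323,134),(338,283),(148,299)]])
print(P.round(1),P.mean(0),[round(np.degrees(np.arctan2(*(b-a)[::-1])),1) for a,b in[(P[0],P[1]),(P[3],P[2]),(P[3],P[0]),(P[2],P[1])]],[np.linalg.norm(P[1]-P[0]),np.linalg.norm(P[3]-P[0])])
z=R.from_rotvec(get_obs()['ee_rot']).as_matrix();print(np.degrees(np.arctan2(z[1,1],z[0,1])))
# housing from scene4, door open: crop scale 2, offset (260,165)
s=load('scene4')
for n,u,v in[('+x wall front',361,117),('-x wall front',505,62),('backR outer',590,163),('door top free?',427,-3),('door hinge end',502,50)]:
    print(n,atz(s,260+(u-320)/2,165+v/2,140).round(1))
E
```

```text
[[ 427.4 -326.7]
 [ 474.6 -325.1]
 [ 477.3 -362. ]
 [ 428.6 -363.9]] [ 451.95209577 -344.40706731] [np.float64(2.0), np.float64(2.2), np.float64(91.8), np.float64(94.2)] [np.float64(47.22473698100877), np.float64(37.2182907098)]
-2.55423463802841
+x wall front [713.3 124.7 140. ]
-x wall front [506.2 127.1 140. ]
backR outer [503.2 320.1 140. ]
door top free? [537.  -33.2 140. ]
door hinge end [498.2 106.2 140. ]
```

Request:
step_arm([
  {"slide":[-2,23,0],"twist":2.3,"hand":85},
  {"slide":[-2.5,23,-30],"twist":2.3,"hand":85},
  {"slide":[0,0,-40],"twist":0,"hand":85},
  {"slide":[0,0,-40],"twist":0,"hand":85},
  {"slide":[0,0,-40],"twist":0,"hand":85},
  {"slide":[0,0,-40],"twist":0,"hand":85},
  {"slide":[0,0,-20],"twist":0,"hand":85},
  {"slide":[0,0,-10],"twist":0,"hand":85},
  {"slide":[0,0,0],"twist":0,"hand":85},
], grip_force=25)

```text
clock: 7.85
tool_pos: [451.9, -344.9, 30.4]
ee_rot: [-2.181, -2.261, -0.0]
contact_force: [-0.0, -0.4, 0.5]
opening: 84.5
```

Request:
step_arm([
  {"slide":[0,0,0],"twist":0,"hand":30},
  {"slide":[0,0,0],"twist":0,"hand":30},
  {"slide":[0,0,0],"twist":0,"hand":30},
  {"slide":[0,0,0],"twist":0,"hand":30},
  {"slide":[0,0,0],"twist":0,"hand":30},
  {"slide":[0,0,0],"twist":0,"hand":30},
], grip_force=25)

```text
clock: 8.6
tool_pos: [452.3, -345.5, 31.5]
ee_rot: [2.179, 2.26, 0.0]
contact_force: [-1.0, 1.2, 5.7]
opening: 50.2
```

Request:
step_arm([
  {"slide":[0,0,0],"twist":0,"hand":30},
  {"slide":[0,0,0],"twist":0,"hand":30},
], grip_force=80)

```text
clock: 8.85
tool_pos: [452.4, -345.7, 31.8]
ee_rot: [2.179, 2.26, 0.0]
contact_force: [0.5, 0.6, 7.0]
opening: 49.1
```

Request:
step_arm([
  {"slide":[0,0,15],"twist":0,"hand":30},
  {"slide":[0,0,40],"twist":0,"hand":30},
  {"slide":[0,0,50],"twist":0,"hand":30},
  {"slide":[0,0,50],"twist":0,"hand":30},
  {"slide":[0,20,50],"twist":0,"hand":30},
  {"slide":[11,37,5],"twist":0,"hand":30},
  {"slide":[11,37,0],"twist":-1,"hand":30},
  {"slide":[11,37,0],"twist":-1,"hand":30},
  {"slide":[11,37,0],"twist":-1,"hand":30},
  {"slide":[11,37,0],"twist":0,"hand":30},
])

```text
clock: 10.1
tool_pos: [506.7, -138.7, 240.5]
ee_rot: [-2.239, -2.203, 0.0]
contact_force: [0.0, -0.9, -2.7]
opening: 49.1
```

Request:
step_arm([
  {"slide":[11,37,0],"twist":0,"hand":30},
  {"slide":[11,37,0],"twist":0,"hand":30},
  {"slide":[11,37,0],"twist":0,"hand":30},
  {"slide":[11,37,0],"twist":0,"hand":30},
  {"slide":[11,37,0],"twist":0,"hand":30},
  {"slide":[12,37,0],"twist":0,"hand":30},
  {"slide":[12,37,0],"twist":0,"hand":30},
  {"slide":[12,37,0],"twist":0,"hand":30},
  {"slide":[11,30,0],"twist":0,"hand":30},
  {"slide":[0,0,0],"twist":0,"hand":30},
])

```text
clock: 11.35
tool_pos: [608.5, 187.9, 239.7]
ee_rot: [-2.235, -2.206, 0.002]
contact_force: [0.5, -0.6, -2.8]
opening: 49.1
```

```bash
python3 - <<'E'
from h import *
snap('wrist','wrist5.png');snap('scene','scene5.png');snap('side','side5.png');o=get_obs();print(o['tool_pos'],o['ee_rot'],o['opening'],o['contact_force'],o['clock'])
a=cv2.imread('pics/wrist5.png');b=cv2.imread('pics/side5.png');c=cv2.imread('pics/scene5.png')
t=np.hstack([b[80:210,240:400],c[165:295,260:420]])
cv2.imwrite('pics/m5.png',np.vstack([cv2.resize(t,(640,260),interpolation=cv2.INTER_CUBIC),a[:340]]))
E
```

```text
[608.58504652 185.28298863 240.30663324] [ 2.23928479e+00  2.20344214e+00 -9.94881986e-04] 49.227320349055866 [ 1.07402624 -0.19343473 -3.47888143] 11.5
```

View pics/m5.png

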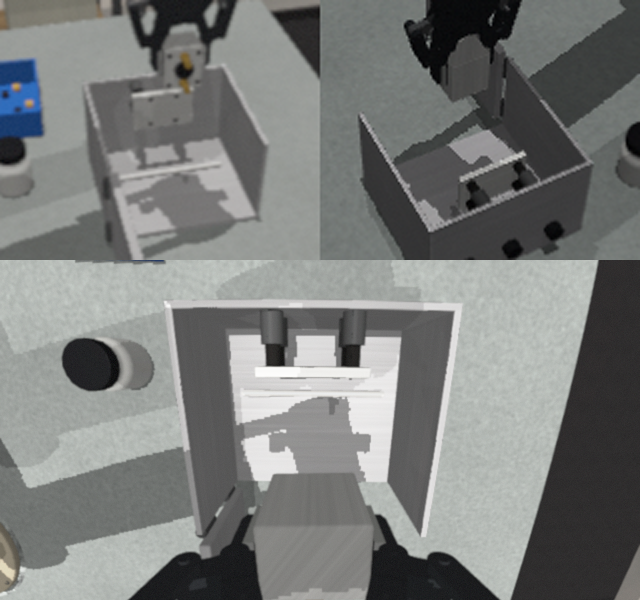

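The wrist view shows the plate's white top edge from about (256,112) to (370,113), the walls' top corners at (167,44) and (460,47), and the pump's back and top at the bottom. I'll take the edges numerically.

```bash
python3 - <<'E'
from h import *
w=load('wrist5');g=cv2.cvtColor(cv2.imread('pics/wrist5.png'),cv2.COLOR_BGR2GRAY).astype(int)
for u in(265,285,313,340,362): print(u,g[102:126,u])
for v in(111,113,115): print(v,g[v,248:264],g[v,362:378])
for v in(50,):pass
print('wallL',g[150,160:200],'wallR',g[150,425:465]); print('back',g[36:56,220],g[36:56,400])
print('pump top edge rows',g[205:290:1,285],g[205:290,340]); print('cols',g[280,245:270],g[280,360:385])
E
```

```text
265 [161 160 165 155 173 238 251 251 250 250 251 251 252 252 244 214 207 212
 211 211 207 210 214 210]
285 [ 97  96  98  97 149 234 251 251 250 250 251 251 252 254 247 167 136 199
 217 213 209 213 217 214]
313 [218 218 220 208 164 184 234 241 239 238 238 240 240 241 232 180 203 217
 220 217 212 214 218 219]
340 [102 105 104 102 121 181 234 242 240 238 239 239 239 241 235 193 198 211
 219 216 212 211 211 215]
362 [214 213 210 210 199 183 223 239 240 239 238 238 239 239 239 223 201 206
 215 214 218 228 231 234]
111 [215 214 214 215 215 214 222 242 250 251 250 250 250 250 250 250] [239 239 239 238 238 239 239 236 223 213 210 210 211 210 209 210]
113 [210 212 213 211 209 209 217 241 252 252 252 252 252 252 251 252] [238 238 240 238 238 239 239 234 220 219 219 219 217 213 215 217]
115 [210 211 211 214 213 211 215 240 252 253 253 252 252 252 253 253] [239 239 240 239 239 240 238 231 221 230 232 227 219 214 213 213]
wallL [179 186 187 186 183 182 181 181 181 179 182 183 185 184 182 181 181 181
 185 192 195 201 202 194 153 104  85  85  87  88  90  90  90  88  90  88
  89  89  87  87] wallR [
[... 555 characters left out ...]
 115 116 115 116
 117 116 118 115 116 119 121 125 131 134 135 134 135 133 132 135 134 134
 133 133 130 132 133 131 133 131 131 133 136 134 136] [146 145 143 143 144 142 143 134 117 113 113 116 115 115 114 115 114 113
 115 114 116 114 115 117 114 113 115 114 115 113 113 114 114 114 112 112
 115 114 113 114 112 113 115 113 113 116 114 114 115 117 116 115 115 115
 113 116 117 116 117 120 128 130 137 134 135 134 135 134 132 135 132 135
 131 134 134 132 135 132 132 130 128 130 130 130 129]
cols [ 96  95  95  96  96  94  97  98  99 113 126 131 132 133 136 135 135 135
 136 134 133 134 134 134 136] [134 133 132 131 132 131 130 130 132 131 128 122 104  84  87  94  94  96
  94  94  96  94  98  93  82]
```

```bash
python3 - <<'E'
from h import *
w=load('wrist5')
T=np.array([608.6,187.0,240])
L=atz(w,254.8,116.6,140);Rr=atz(w,370,117.2,140);B=atz(w,313,107,140)
print('plate front L,R',L.round(1),Rr.round(1),'len',np.linalg.norm(L-Rr),'ctr',((L+Rr)/2).round(1),'yaw',np.degrees(np.arctan2(*(Rr-L)[1::-1])))
w1,w2=atz(w,183.5,150,140),atz(w,447,150,140);print('walls outer',w1.round(1),w2.round(1),(w1+w2)/2)
b1,b2=atz(w,220,39.8,140),atz(w,400,41.5,140);print('back outer',b1,b2,np.degrees(np.arctan2(*(b2-b1)[1::-1])))
zt=T[2]+30-1.5
p1,p2=atz(w,285,266.5,zt),atz(w,340,265.5,zt);print('pump back edge',p1,p2,np.degrees(np.arctan2(*(p2-p1)[1::-1])))
c1,c2=atz(w,254.3,280,zt),atz(w,372,280,zt);print('pump sides',c1,c2,(c1+c2)/2,np.linalg.norm(c1-c2))
z=R.from_rotvec(get_obs()['ee_rot']).as_matrix();print('tool yaw',np.degrees(np.arctan2(z[1,1],z[0,1])),get_obs()['tool_pos'],w['xyz'])
E
```

```text
plate front L,R [563.1 262.9 140. ] [652.7 261.3 140. ] len 89.5406984718676 ctr [607.9 262.1 140. ] yaw -1.0239040653563098
walls outer [502.9 238.  140. ] [716.8 235.3 140. ] [609.86014664 236.68185637 140.        ]
back outer [541.80052068 317.35542071 140.        ] [672.05335779 314.49370483 140.        ] -1.258612644091958
pump back edge [596.73715891 210.72341019 268.5       ] [618.73309897 210.91141441 268.5       ] 0.48970791946864123
pump sides [583.85241877 204.41845687 268.5       ] [631.97303607 203.81212612 268.5       ] [607.91272742 204.1152915  268.5       ] 48.124437101022075
tool yaw -0.9244775284896024 [608.58504652 185.28298863 240.30663324] [608.9799695  272.61413456 364.91737688]
```

Request:
step_arm([
  {"slide":[-0.8,0,-30],"twist":-0.2,"hand":30},
  {"slide":[0,0,-35],"twist":0,"hand":30},
  {"slide":[0,0,-35],"twist":0,"hand":30},
  {"slide":[0,0,-20],"twist":0,"hand":30},
  {"slide":[0,0,-10],"twist":0,"hand":30},
  {"slide":[0.2,12,0],"twist":0,"hand":30},
  {"slide":[0.3,12,0],"twist":0,"hand":30},
  {"slide":[0.2,12,0],"twist":0,"hand":30},
  {"slide":[0,0,0],"twist":0,"hand":30},
  {"slide":[0,0,0],"twist":0,"hand":30},
])

```text
clock: 12.75
tool_pos: [608.8, 221.9, 110.5]
ee_rot: [2.242, 2.2, 0.0]
contact_force: [-0.1, 0.5, -3.2]
opening: 49.6
```

```bash
python3 - <<'E'
from h import *
snap('wrist','wrist6.png');snap('side','side6.png');o=get_obs();print(o['tool_pos'],o['ee_rot'],o['opening'],o['contact_force'],o['moment'],o['clock'])
a=cv2.imread('pics/wrist6.png');b=cv2.imread('pics/side6.png')
cv2.imwrite('pics/m6.png',np.hstack([cv2.resize(a[90:290,220:410],(400,421),interpolation=cv2.INTER_CUBIC),cv2.resize(b[90:190,290:385],(400,421),interpolation=cv2.INTER_CUBIC)]))
E
```

```text
[608.79262563 221.56404755 110.37398894] [ 2.24300905e+00  2.19938685e+00 -1.60216683e-05] 49.214622356766064 [ 0.38453723 -0.01950236 -2.49456029] [-0.01618813  0.00442723  0.02013149] 12.85
```

View pics/m6.png

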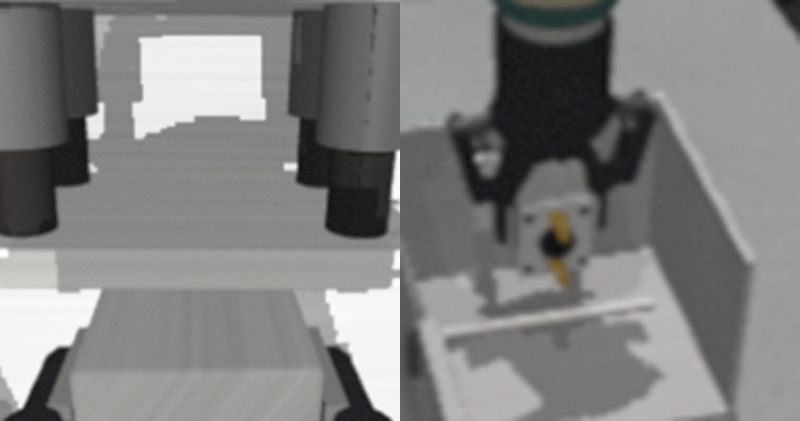

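The pump hangs in front of the plate, level, with a gap of about 18 mm still to close. The wrist view has the plate's front edge at v≈228 and the pump's back edge at v≈266, columns 254–373.

```bash
python3 - <<'E'
from h import *
w=load('wrist6');g=cv2.cvtColor(cv2.imread('pics/wrist6.png'),cv2.COLOR_BGR2GRAY).astype(int)
print(g[220:236,300]);print(g[222,195:250]);print(g[222,385:440]);print(g[255:275,290],g[255:275,340]);print(g[270,246:262],g[270,364:382])
E
```

```text
[158 159 160 159 164 162 155 144 137 134 137 134 134 134 136 134]
[254 254 254 254 254 254 254 254 254 240 221 221 220 217 206 203 203 203
 203 202 203 205 203 202 204 204 203 204 203 203 203 203 205 203 204 204
 203 204 203 203 203 204 203 202 203 202 203 203 202 205 203 199 178 163
 158]
[159 159 159 159 157 159 158 160 159 160 158 160 157 158 159 159 158 160
 158 160 164 193 222 226 225 228 240 249 249 249 249 249 249 249 248 249
 249 249 249 249 249 249 246 214 145 111 110 112 110 110 109 111 111 111
 111]
[136 137 135 136 134 134 137 135 135 139 143 148 153 157 160 160 156 158
 157 158] [138 139 137 137 137 136 137 136 138 141 150 157 161 162 159 160 159 157
 159 160]
[ 60  93 112 114 115 114 118 137 149 155 156 156 161 159 160 160] [157 157 156 156 158 157 153 151 144 130 116 115 111 113 114 112 101  68]
```

```bash
python3 - <<'E'
from h import *
w=load('wrist6')
m=lambda a,b:((a+b)/2).round(2)
L,Rr=atz(w,208.5,226.5,140),atz(w,406.2,226.5,140);p1,p2=atz(w,252.7,270,140),atz(w,373.2,270,140)
print('plate',L,Rr,m(L,Rr),np.linalg.norm(L-Rr));print('pump',p1,p2,m(p1,p2),np.linalg.norm(p1-p2))
e=[atz(w,290,266.8,140),atz(w,340,265.3,140)];print(e)
z=R.from_rotvec(get_obs()['ee_rot']).as_matrix();print(np.degrees(np.arctan2(z[1,1],z[0,1])),w['cx'])
E
```

```text
plate [569.13903029 263.25486546 140.        ] [643.80044839 261.8159001  140.        ] [606.47 262.54 140.  ] 74.67528355071991
pump [584.14083315 243.91874814 140.        ] [632.31150931 242.96706686 140.        ] [608.23 243.44 140.  ] 48.180076156306534
[array([599.13562392, 245.16662129, 140.        ]), array([618.9832159 , 245.46272179, 140.        ])]
-1.1251975093452269 313.5994170874136
```

```bash
python3 - <<'E'
from h import *
w=load('wrist6');g=cv2.cvtColor(cv2.imread('pics/wrist6.png'),cv2.COLOR_BGR2GRAY).astype(int)
for v in(214,218,222,226): print(v,g[v,176:206],g[v,420:436])
print(g[205:240,198],g[205:240,420])
im=cv2.imread('pics/wrist6.png')[120:300,150:460]
cv2.imwrite('pics/c6.png',cv2.resize(im,(775,450),interpolation=cv2.INTER_CUBIC))
E
```

```text
214 [103 102 103 103 105 103 104 102 102 101 103 105 104 104 123 199 251 254
 254 254 254 254 254 254 254 254 254 254 254 254] [249 249 249 249 248 249 249 249 248 225 152 112 110 111 110 109]
218 [102 103 103 105 104 105 106 104 102 106 103 103 104 104 104 158 245 255
 254 254 254 254 254 254 254 254 254 254 254 254] [248 248 248 248 248 248 248 249 239 181 121 109 110 111 108 107]
222 [104 103 101 102 104 103 105 104 105 105 103 103 103 101 104 117 191 253
 255 254 254 254 254 254 254 254 254 254 240 221] [249 249 249 249 249 249 249 246 214 145 111 110 112 110 110 109]
226 [105 102 102 103 104 103 104 103 104 103 103 103 104 103 106 103 118 176
 231 245 247 247 248 242 215 204 218 219 218 205] [246 246 246 246 246 247 245 228 162 114 112 112 109 108 110 108]
[141 141 173 231 251 254 254 254 254 254 254 254 254 254 254 254 254 254
 254 255 255 248 185 134 126 125 128 130 129 125 122 120 115 113 111] [144 141 143 177 226 243 249 250 249 249 248 247 247 248 248 248 249 249
 249 249 249 246 242 243 244 244 244 245 246 246 247 247 247 247 247]
```

View pics/c6.png

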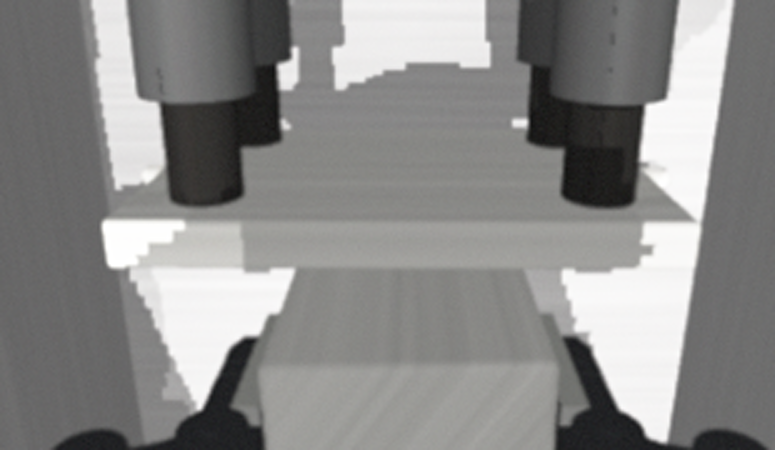

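The plate's top strip has its back edge from (191.3,208) to (428,207.5), and its front edge is at v≈227, left end 193.5.

```bash
python3 - <<'E'
from h import *
w=load('wrist6')
for z in(138,140):
    L,Rr,F=atz(w,191.3,208,z),atz(w,428,207.5,z),atz(w,193.5,227.2,z)
    print(z,L,Rr,(L+Rr)/2,np.linalg.norm(L-Rr),'front L',F)
    for zp in (z-3,z): p1,p2=atz(w,252.7,270,zp),atz(w,373.2,270,zp);print('pump',(p1+p2)/2,np.linalg.norm(p1-p2))
E
```

```text
138 [562.827162   270.08583063 138.        ] [652.11126683 268.56275194 138.        ] [607.46921442 269.32429128 138.        ] 89.29709482405384 front L [562.37049326 262.1419973  138.        ]
pump [608.15929701 240.13734805 135.        ] 50.69807879325373
pump [608.19942154 242.12068372 138.        ] 49.187277211085416
140 [563.78299316 270.83541597 140.        ] [651.23883975 269.34352516 140.        ] [607.51091645 270.08947056 140.        ] 87.46857059593886 front L [563.33567555 263.05424742 140.        ]
pump [608.1860467  241.45957183 137.        ] 49.69087773847485
pump [608.22617123 243.4429075  140.        ] 48.180076156306534
```

Request:
step_arm([
  {"slide":[-1,7,0],"twist":0,"hand":30},
  {"slide":[0.2,7,0],"twist":0,"hand":30},
  {"slide":[0,3,0],"twist":0,"hand":30},
  {"slide":[0,1,0],"twist":0,"hand":30},
  {"slide":[0,0,0],"twist":0,"hand":30},
])

```text
clock: 13.48
tool_pos: [607.9, 239.8, 110.3]
ee_rot: [2.243, 2.2, -0.0]
contact_force: [-0.2, -1.0, -2.0]
opening: 49.1
```

Request:
step_arm([
  {"slide":[0,1.5,0],"twist":0,"hand":30},
  {"slide":[0,1.5,0],"twist":0,"hand":30},
  {"slide":[0,0,0],"twist":0,"hand":30},
  {"slide":[0,0,0],"twist":0,"hand":30},
])

```text
clock: 13.98
tool_pos: [608.0, 242.6, 110.3]
ee_rot: [2.243, 2.199, -0.001]
contact_force: [-0.1, -4.6, -2.0]
opening: 49.3
```

Request:
step_arm([
  {"slide":[0,1.5,0],"twist":0,"hand":30},
  {"slide":[0.1,1.5,0],"twist":0,"hand":30},
  {"slide":[0,1.5,0],"twist":0,"hand":30},
  {"slide":[0,0,0],"twist":0,"hand":30},
  {"slide":[0,0,0],"twist":0,"hand":30},
  {"slide":[0,0,0],"twist":0,"hand":30},
])

```text
clock: 14.72
tool_pos: [608.0, 246.3, 110.3]
ee_rot: [2.243, 2.198, -0.003]
contact_force: [-1.1, -7.9, -0.7]
opening: 49.3
```

```bash
python3 - <<'E'
from h import *
F=[]
for i in range(6):
    w=grab_frame('wrist') if i<5 else snap('wrist','wrist7.png'); o=get_obs();F.append([*o['tool_pos'],*o['contact_force'],*o['moment']])
print(np.round(F,2));snap('side','side7.png');snap('scene','scene7.png')
a=cv2.imread('pics/wrist7.png');b=cv2.imread('pics/side7.png');c=cv2.imread('pics/scene7.png')
t=np.hstack([b[60:220,230:430],c[120:320,240:440][:160]])
cv2.imwrite('pics/m7.png',np.vstack([cv2.resize(t,(640,256)),a[90:420]]))
g=cv2.cvtColor(a,cv2.COLOR_BGR2GRAY).astype(int)
for v in(250,255,260): print(g[v,170:215],g[v,415:450])
E
```

```text
[[ 6.0804e+02  2.4631e+02  1.1030e+02 -2.2500e+00 -8.9900e+00 -1.8300e+00
  -1.2700e+00  2.8000e-01 -1.4000e-01]
 [ 6.0803e+02  2.4631e+02  1.1032e+02 -2.0700e+00 -9.2500e+00 -5.5000e-01
  -1.2500e+00  2.6000e-01 -1.7000e-01]
 [ 6.0803e+02  2.4629e+02  1.1028e+02 -1.0000e+00 -8.5900e+00 -1.2200e+00
  -1.2900e+00  2.3000e-01 -1.8000e-01]
 [ 6.0804e+02  2.4631e+02  1.1030e+02 -1.5900e+00 -7.6900e+00  1.2000e-01
  -1.2900e+00  2.0000e-01 -1.4000e-01]
 [ 6.0804e+02  2.4629e+02  1.1031e+02 -1.9000e+00 -8.6400e+00 -1.8200e+00
  -1.2900e+00  2.6000e-01 -1.7000e-01]
 [ 6.0803e+02  2.4632e+02  1.1029e+02 -2.5400e+00 -8.7900e+00 -6.7000e-01
  -1.3000e+00  2.6000e-01 -1.2000e-01]]
[106 107 106 105 105 108 106 107 110 108 107 107 106 105 106 104 108 108
 110 110 106 107 104 108 108 105 110 107 106 124 166 181 181 181 180 180
 180 180 181 180 180 179 177 180 178] [228 226 229 228 228 227 228 228 227 229 228 207 148 116 110 110 111 111
 112 115 113 113 116 113 112 112 114 112 112 113 112 115 114 111 113]
[107 106 106 105 106 106 106 107 106 109 107 105 106 109 107 107 107 108
 109 108 106 109 105 104 105 107 107 107 108 114 143 181 199 202 202 200
 201 202 202 202 200 202 202 201 201] [250 250 250 250 250 250 250 250 250 251 250 228 149 113 111 110 114 113
 114 114 113 113 114 112 111 112 114 112 113 113 113 115 112 114 112]
[107 105 106 107 109 107 108 107 106 109 107 108 107 106 104 108 105 108
 107 109 106 107 106 106 106 107 105 106 107 105 112 133 156 171 197 206
 207 207 206 205 208 208 205 206 206] [250 250 250 250 250 250 250 250 251 251 238 159 114 109 111 113 113 113
 112 113 112 115 113 112 113 113 112 113 114 115 114 114 113 112 114]
```

View pics/m7.png

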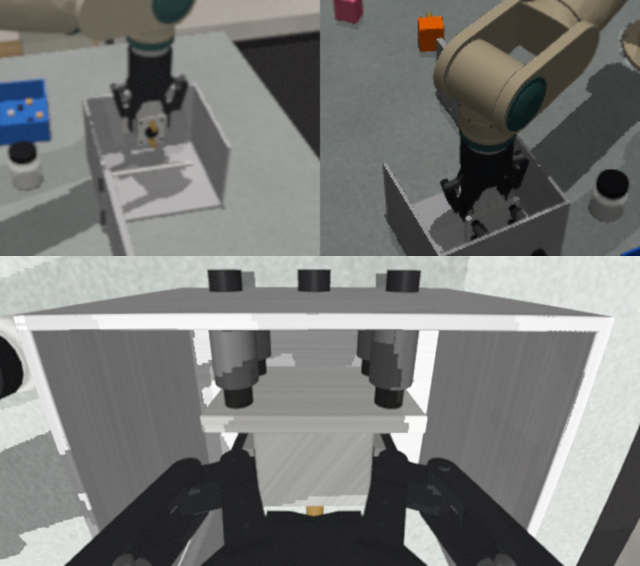

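Pressing at about 8.7 N. The plate spans columns 200–427 and the pump about 253–373, so it is centred to a few tenths of a millimetre. One more millimetre should bring it to 10 N.

Request:
step_arm([
  {"slide":[0,0.6,0],"twist":0,"hand":30},
  {"slide":[0,0.5,0],"twist":0,"hand":30},
  {"slide":[0,0,0],"twist":0,"hand":30},
  {"slide":[0,0,0],"twist":0,"hand":30},
  {"slide":[0,0,0],"twist":0,"hand":30},
  {"slide":[0,0,0],"twist":0,"hand":30},
])

```text
clock: 15.88
tool_pos: [608.1, 247.2, 110.3]
ee_rot: [2.243, 2.198, -0.003]
contact_force: [-2.3, -9.2, -0.4]
opening: 49.3
```

```bash
python3 - <<'E'
from h import *
F=[]
for i in range(10):
    grab_frame('wrist'); o=get_obs();F.append([*o['tool_pos'],*o['contact_force']])
F=np.array(F);print(F.mean(0).round(2),F.std(0).round(2),o['opening'],o['clock'])
a=R.from_rotvec(o['ee_rot']).as_matrix();print(a.round(4).tolist())
# door check: bar and panel ends, expected pixel of open door's corners vs edge brightness
s=load('scene4');g=cv2.imread('pics/scene4.png',0);h=np.array([495.6,108.])
for th in(80,85,90,95,100):
    b=np.radians(-1.15-th);e=h+220*np.array([np.cos(b),np.sin(b)]);print(th,proj(s,[*e,140]).round(1))
i=cv2.imread('pics/scene4.png',0)
for v in(150,156,162,168,174): print(v,i[v,300:345])
E
```

```text
[ 6.0805e+02  2.4714e+02  1.1031e+02 -2.0000e+00 -9.2700e+00 -5.4000e-01] [0.01 0.01 0.01 0.58 0.44 0.42] 49.01489112145642 16.375
[[0.0205, 0.9998, -0.0006], [0.9998, -0.0205, -0.0023], [-0.0024, -0.0006, -1.0]]
80 [303.5 147.1]
85 [309.  144.7]
90 [314.8 142.7]
95 [320.7 140.9]
100 [326.9 139.6]
150 [ 94  93  45  46  47  47  45  47  46  46  45  46  45  49  49  47  49 110
 142 141 138 104  59  54  49  42  34  29  20  34  20  20  21  72  91  92
  94  91 108 110 110 110 108 111 110]
156 [ 95  92  92  94  95  95 114 113 112 110 107 108  92  49  49  50  48  50
  50  49  49  49 139 138 140 141  97  94  94  34  21  21  21  94  95  94
  95  95  94  93  93  93  93  92  92]
162 [ 92  90  92 112 113 111 110 111 115 113 113 115 113  51  52  51  49  50
  50  50  50  50  49  48  49  49  84 142 141 144 146  19  37  93  92  92
  92  93  95  96  93  93  91  93  94]
168 [ 92  94  95  92  92  97  97  97  95  95  97  97  99  51  51  50  52  52
  51  52  49  48  51  50  49  50  49  47  49  49  47 124 142 141 144 117
  95  95  95  94  97  96  93  93  93]
174 [110 112  97  94  95  93  93  97  96  98  93  93  96  50  51  51  53  52
  51  50  52  52  50  52  50  49  50  49  48  49  48  49  50  51  49  53
 138 142 144 143  96  94  96  97  96]
```

```bash
python3 -c "
from cell import *
finish_job()
o=get_obs();print(o['contact_force'],o['tool_pos'],o['clock'])"
```

```text
the job is handed in; nothing more can be done
the job is handed in; nothing more can be done
```

The door is open, and the arm is holding the pump block against the buffered plate, ready for you to screw on. I handed the job in at about 16.4 s, with the grip set to 80 N.

- **Door:** I swung it open by its handle to about 90°. The release position and the picture taken just afterwards agree.
- **Pump block:** I took the grey one by its flat sides and lowered it through the open top. Its nozzles face the doorway, its centre is about 110 mm up, and it is level to about 0.15°. It is centred on the plate to within about 0.5 mm, and square to it within about 0.2°.
- **Push:** The wrist force sensor averages 9.3 N with a spread of about 0.4 N, and the roughly 8 mm the plate is pushed in implies about 9.8 N. No reading went above 10 N. There is also a steady sideways force of about 2 N.
- **Bystanders:** I kept clear of the bottle, jar and tray, and saw no sign of contact. I did not measure their positions again at the end.

Two things disagreed along the way:
- One early move was refused because some rows had no twist value, and nothing moved.
- The image estimates of how far the pump was from the plate differed by 2–3 mm, so I took the contact point from the force sensor instead.

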